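# Load the tumble polisher through its sprung flap

### The job

Load the tumble polisher: first turn its selector to the stop mark, the square one, and leave it there while you push each raw bronze casting on the bench down through the sprung flap in the machine's top, holding the flap open until the casting has dropped inside. When all the castings are in and the flap has swung shut, turn the selector to the middle mark, the single line. Leave the gilded figure where it stands, and never open the flap while the selector is off the stop mark.

Things in the scene. Friction and masses are not known exactly. Their poses are not given: they have to be found in the camera images.
- polisher: bench-top tumble polisher, fixed green box 240 (x) x 360 (y) x 240 mm high, flat top; origin at the centre of its underside, z up, x roughly away from the robot, y to the robot's left; at the robot's right, turned up to 13 degrees. Hollow, floor 10 mm up, walls 6 mm, clear window in the far wall. Flap in the left half of its top, selector in the right half.
- mouth (a point): centre of the mouth, level with the machine's top (240 mm up); axes as the polisher's. The mouth is 110 mm along x by 150 mm along y in a top plate 12 mm thick.
- flap (a joint): bare aluminium flap (107 x 146 x 4 mm) closing the mouth flush with the top: 0 = shut, grows as it swings down into the machine, at most 1.35 rad. Hinged along the mouth's far (+x) edge, 54 mm from the mouth's centre. A spring shuts it within a second: 0.20 N m when shut, plus 0.08 N m per rad, so it bears a casting laid on it and must be pushed.
- flap_edge (a point): middle of the flap's free edge (black rubber strip, nearest the robot when shut). A casting pushed down upright, its stem's axis about 40 mm from the hinge and the fingers beside it along the hinge, swings the flap down past 1.1 rad by the time the fingertips are 56 mm below the top; let go there, it drops in while the fingers hold the flap. Push about 10 N.
- selector (a joint): angle of the selector knob, clockwise from above: 0 = white pointer line at the stop mark (white square on the robot's side), 0.7 rad = middle mark (single white line), 1.4 rad = far mark (double line, roughly towards the polisher's +y). End stops at 0 and 1.4. A spring detent (up to 0.15 N m) pulls it to the nearest mark. At the start it is at the middle or far mark.
- selector_grip (a point): on the selector's axis, 37 mm above the machine's top, where to grip it. Black knob: a disc 44 mm across with an upright bar 42 mm long, 14 mm thick, from 10 to 44 mm above the machine's top. The point turns with the knob: x along the bar, pointer end at -x; z up.
- casting1: raw brown bronze casting, about 180 g: a square foot 36 x 36 x 12 mm carrying a square stem 24 x 24 mm, faces parallel to the foot's, up to 50 mm high in all. Origin at the centre of the foot's underside, z up the stem, x and y square to the faces. Stands on the bench to the robot's left; one of 3 to 5 (an absent one has no reading).
- casting2: raw brown bronze casting, about 180 g: a square foot 36 x 36 x 12 mm carrying a square stem 24 x 24 mm, faces parallel to the foot's, up to 50 mm high in all. Origin at the centre of the foot's underside, z up the stem, x and y square to the faces. Stands on the bench to the robot's left; one of 3 to 5 (an absent one has no reading).
- casting3: raw brown bronze casting, about 180 g: a square foot 36 x 36 x 12 mm carrying a square stem 24 x 24 mm, faces parallel to the foot's, up to 50 mm high in all. Origin at the centre of the foot's underside, z up the stem, x and y square to the faces. Stands on the bench to the robot's left; one of 3 to 5 (an absent one has no reading).
- casting4: raw brown bronze casting, about 180 g: a square foot 36 x 36 x 12 mm carrying a square stem 24 x 24 mm, faces parallel to the foot's, up to 50 mm high in all. Origin at the centre of the foot's underside, z up the stem, x and y square to the faces. Stands on the bench to the robot's left; one of 3 to 5 (an absent one has no reading).
- casting5: raw brown bronze casting, about 180 g: a square foot 36 x 36 x 12 mm carrying a square stem 24 x 24 mm, faces parallel to the foot's, up to 50 mm high in all. Origin at the centre of the foot's underside, z up the stem, x and y square to the faces. Stands on the bench to the robot's left; one of 3 to 5 (an absent one has no reading).
- gilded_figure: finished gilt figure about 145 mm tall on a 70 x 50 mm foot, on the bench beyond the castings; origin at the centre of its underside. Not to be moved.

How it is judged (in metres and radians):
On the way, in this order (a step that is already met when the one before it is completed fails the run):
1. the selector is turned to the stop mark (value of joint selector below 0.15 rad), for 0.2 s.
2. every casting is inside the polisher and the flap is shut, the selector still at stop (x of casting1 in the frame of polisher between -0.12 and 0.12 m and y of casting1 in the frame of polisher between -0.18 and 0.18 m and z of casting1 in the frame of polisher between -0.01 and 0.19 m and x of casting2 in the frame of polisher between -0.12 and 0.12 m and y of casting2 in the frame of polisher between -0.18 and 0.18 m and z of casting2 in the frame of polisher between -0.01 and 0.19 m and x of casting3 in the frame of polisher between -0.12 and 0.12 m and y of casting3 in the frame of polisher between -0.18 and 0.18 m and z of casting3 in the frame of polisher between -0.01 and 0.19 m and x of casting4 in the frame of polisher between -0.12 and 0.12 m and y of casting4 in the frame of polisher between -0.18 and 0.18 m and z of casting4 in the frame of polisher between -0.01 and 0.19 m and x of casting5 in the frame of polisher between -0.12 and 0.12 m and y of casting5 in the frame of polisher between -0.18 and 0.18 m and z of casting5 in the frame of polisher between -0.01 and 0.19 m and value of joint flap below 0.1 rad and value of joint selector below 0.2 rad), for 0.2 s.
At the end, for the whole second after the job is handed in: Every casting lies at rest inside the polisher, wholly below the flap; the flap is shut (within 0.1 rad); the selector stands at the middle mark (0.7 rad, within 0.15); the robot has let go of everything (x of casting1 in the frame of polisher between -0.12 and 0.12 m and y of casting1 in the frame of polisher between -0.18 and 0.18 m and z of casting1 in the frame of polisher between -0.01 and 0.19 m and x of casting2 in the frame of polisher between -0.12 and 0.12 m and y of casting2 in the frame of polisher between -0.18 and 0.18 m and z of casting2 in the frame of polisher between -0.01 and 0.19 m and x of casting3 in the frame of polisher between -0.12 and 0.12 m and y of casting3 in the frame of polisher between -0.18 and 0.18 m and z of casting3 in the frame of polisher between -0.01 and 0.19 m and x of casting4 in the frame of polisher between -0.12 and 0.12 m and y of casting4 in the frame of polisher between -0.18 and 0.18 m and z of casting4 in the frame of polisher between -0.01 and 0.19 m and x of casting5 in the frame of polisher between -0.12 and 0.12 m and y of casting5 in the frame of polisher between -0.18 and 0.18 m and z of casting5 in the frame of polisher between -0.01 and 0.19 m and value of joint flap below 0.1 rad and value of joint selector between 0.55 and 0.85 rad and linear speed of each of casting1, casting2, casting3, casting4, casting5 below 0.05 m/s); the robot touches nothing.
It fails at once if the flap is opened (over 0.25 rad) while the selector is off the stop mark (value of joint each of flap, selector above 0.25 rad).
It fails at once if the gilded figure is moved by more than 30 mm (distance of gilded_figure from where it was at the start of the episode above 0.03 m).
Of casting1, casting2, casting3, casting4, casting5 only 3 to 5 are there at a start; the rules pass over those that are not, and their reading is None.
At some moment in a run one of casting1, casting2, casting3, casting4, casting5 may be knocked a few centimetres aside while the robot is not near it.
Once in a run the grip may slacken for a moment while it holds something.
It also fails if it takes over 210 s, if anything falls off the work surface, if the arm or the gripper's body presses on something with over 40 N, if the wrist force passes 120 N, or if a joint passes its speed limit or range.

### The arm

A 6-joint arm with a two-finger parallel gripper is mounted at the origin on the work surface. World frame = base frame: x ahead of the robot, y to its left, z up, the work surface at z = 0. Lengths are in m, angles in degrees, forces in N, time in s.
With the tool pointing down it reaches from about 0.25 to 0.725 m from the base axis. Payload 9.7 kg.
Tool frame: the origin (TCP) lies midway between the tips of the shut fingers; the grasp point (between the pads) lies bot.hold_point_z behind it (bot.hold_point_z is the distance from the TCP to the grasp point, in m); z points along the fingers, y is the line along which they close (so a half turn about z gives the same grasp; the last joint's range is limited). The gripper opens to 85 mm and grips with 20 to 120 N. Pads are 22 mm wide; open, the fingers measure 114 mm over their backs; the gripper's body (76 mm by 85 mm) begins 54 mm behind the grasp point. The pads swing forward as they close: fully open they stand 13 mm farther back than shut.
Start: joints at [73.453, 4.979, 10.078, 95.1, 0, 90], TCP at [0.157, 0.527, 0.231] pointing down, gripper open.
Joint ranges: [-179.16, 179.16], [-48.56, 103.87], [-65.8, 70.77], [-126.05, 130.52], [-82.76, 87.17], [-180, 180]. Speed limits (degrees/s): [127.2, 127.2, 147.25, 180, 180, 180].

### API

Orientations are given as [roll, pitch, yaw] about the fixed x, y, z axes, in that order (R = Rz(yaw) Ry(pitch) Rx(roll)).
In Python, from workcell import bot, camera, camera_model, ticket gives the robot as it stands.
- The arm moves only by the tool send_rows, never from a script. Its argument "targets" is text: rows parted by semicolons, each of 5 numbers parted by spaces: the shift along the tool's x, y, z in mm, then the turn about the tool's z in degrees, then the closure in counts, from 0 (fully open) to 255 (shut). A call has 1 to 20 rows; each row is the pose to reach, as a shift and turn from the pose commanded when the call began, along the tool's axes at that moment; what a row does not reach only later rows make up. A row lasts 1/8 s, in which the tool goes at most 62.5 mm and 10.7 degrees, less where a joint would pass 70% of its speed; a pose out of reach is approached as far as the arm can. A call with a gripper value outside its range is refused whole. The fingers move at their own pace and stop on an object; "newtons" is the grip in N (left out, the last holds). Time passes only in rows, so rows that repeat a pose let the fingers close. It gives the time, the measured TCP pose, the force, the opening and the grip force at its end, in the units of the state.
- bot.get_obs(): the state, without advancing time (a new reading comes with each control period).
- camera(name): name is "scene" or "top" or "wrist"; returns the picture (384x512x3 uint8, blue, green, red); there is no depth.
- camera_model(name): a dict with "K" (3x3 intrinsics, pixels), "dist_coeffs" ([k1, k2, p1, p2, k3] as OpenCV has them; the pictures are not rectified), "pose" (4x4, takes a point from camera to world coordinates); the wrist camera has in their place "T_tool_cam" (4x4, takes a point from camera to tool coordinates, whose origin is the TCP and whose axes are the flange's). Camera axes: x right, y down, z forward; pixel columns grow to the right and rows downward; lengths in m; the calibration is good to about 2 mm. A picture is of the moment at which its call begins: read the wrist's pose just before it. camera_model takes no time and is no camera call.
- ticket.job_done(): hands the job in; it is judged then, once.
The state is a dict: "time": time; "q": joint angles; "qd": joint speeds; "joint_efforts": joint torques, N m; "ee_pos": TCP position; "tcp_rot": TCP orientation; "wrist_force": force on the tool from outside, world axes, zero at the start; "torque": the same for the moment, N m; "opening": finger opening in m; "grasp_force": force on a finger pad.
Only numpy, scipy, OpenCV 4.12 (cv2) and the standard library are available. Lean on these libraries where they do the work, as an engineer would, in place of code of your own. Each camera call takes 0.05 s, during which the arm holds its last target. There are 200 camera calls.

## Working session

There is one attempt and no reset: what is moved stays moved. The work goes in short steps, Python scripts to look and compute and a tool call to move; the robot and the scene stay as the last step left them, time stands still between calls to the robot, and variables do not carry over. Pictures are saved under pics/ and viewed, at most 14 in all, crops included, and the job is handed in when it is done.

Besides the shell and the picture viewer there is one more tool, called after ">>>" as name(argument=value, ...) on one line, values as JSON. send_rows: Moves the arm, as the interface text tells. Its arguments: {"type":"object","properties":{"targets":{"type":"string"},"newtons":{"type":"number"}},"required":["targets"]}

```bash
mkdir -p pics; ls; cat > h.py <<'E'
import numpy as np, cv2
from workcell import bot, camera, camera_model, ticket
from scipy.spatial.transform import Rotation as R
def T_tool():
    o=bot.get_obs(); T=np.eye(4); T[:3,:3]=R.from_euler('xyz',o['tcp_rot'],degrees=True).as_matrix(); T[:3,3]=o['ee_pos']; return T
def pose(name):
    m=camera_model(name)
    return m, (np.array(m['pose']) if name!='wrist' else T_tool()@np.array(m['T_tool_cam']))
def ray(m,P,uv,z):
    p=cv2.undistortPoints(np.array(uv,float).reshape(-1,1,2),np.array(m['K']),np.array(m['dist_coeffs']))[:,0]
    d=np.c_[p,np.ones(len(p))]@P[:3,:3].T; c=P[:3,3]
    return c+d*((z-c[2])/d[:,2])[:,None]
def proj(m,P,X):
    Q=np.linalg.inv(P); r,_=cv2.Rodrigues(Q[:3,:3])
    return cv2.projectPoints(np.array(X,float).reshape(-1,1,3),r,Q[:3,3],np.array(m['K']),np.array(m['dist_coeffs']))[0][:,0]
E
python3 - <<'E'
from h import *
for n in ("scene","top"):
    cv2.imwrite(f"pics/{n}0.png",cv2.resize(camera(n),None,fx=1.5,fy=1.5,interpolation=cv2.INTER_CUBIC))
    print(n,np.round(pose(n)[1],3).tolist())
print(bot.get_obs(),bot.hold_point_z, np.round(camera_model('wrist')['T_tool_cam'],3).tolist())
E
```

```text
pics
scene [[-0.681, 0.517, -0.518, 1.097], [0.732, 0.486, -0.478, 0.46], [0.005, -0.705, -0.709, 0.838], [0.0, 0.0, 0.0, 1.0]]
top [[-0.137, -0.965, 0.225, 0.426], [-0.991, 0.133, -0.035, 0.032], [0.004, -0.227, -0.974, 1.02], [0.0, 0.0, 0.0, 1.0]]
{'time': 0.1, 'q': array([ 7.34522436e+01,  5.01027726e+00,  1.00387786e+01,  9.51001664e+01,
       -1.47842485e-04,  9.00020492e+01]), 'qd': array([ 0.0601118 , -0.06265328,  0.20145851,  0.0116956 , -0.0940563 ,
       -0.10960802]), 'joint_efforts': array([-3.22448868e-04, -5.21560872e+01,  4.65656197e+01,  1.60009222e-02,
       -4.21132006e-05,  5.41741372e-06]), 'ee_pos': array([0.15658919, 0.52702018, 0.2306297 ]), 'tcp_rot': array([-1.79928335e+02,  1.50405553e-04,  1.63450195e+02]), 'wrist_force': array([0.1692102 , 0.51528285, 0.18002564]), 'torque': array([-0.01185518,  0.0171132 , -0.00720451]), 'grasp_force': 0.0, 'opening': 0.08538949389377429} 0.0187 [[-0.0, -0.955, -0.297, 0.076], [1.0, 0.0, -0.001, -0.001], [0.001, -0.297, 0.955, -0.142], [0.0, 0.0, 0.0, 1.0]]
```

View pics/scene0.png

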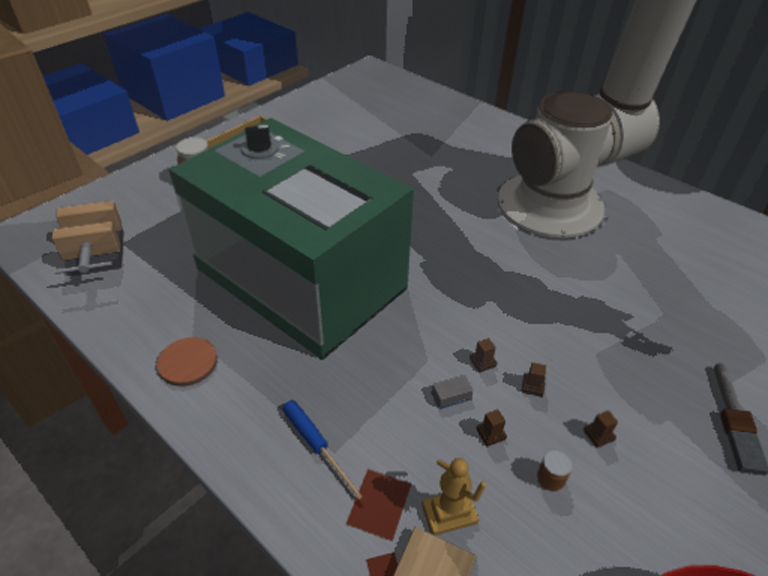

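View pics/top0.png

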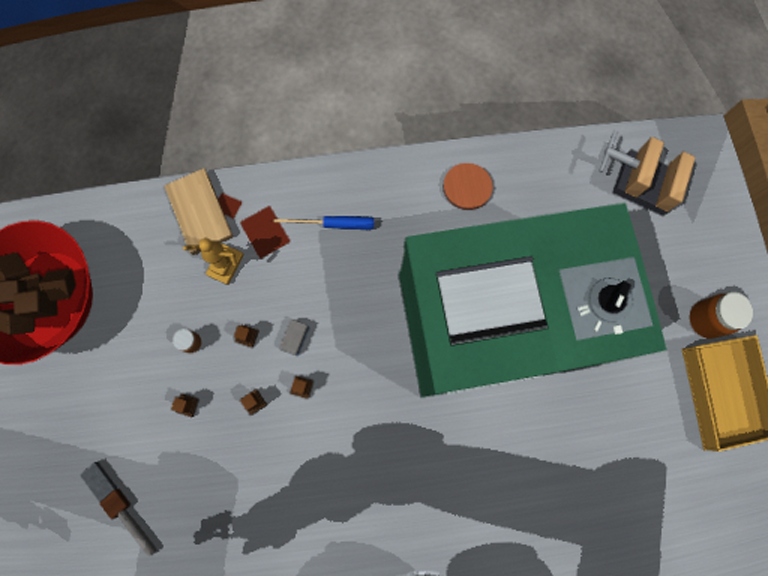

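Scene and top views: four castings at top view (245,334), (302,384), (253,401), (184,404); the figure is at (220,262); the polisher's top spans about (405..665, 205..395); the knob is at (613,297), pointing to the near/left. I'll enlarge for detail.

```bash
python3 - <<'E'
from h import *
im=camera("top")
cv2.imwrite("pics/crop1.png",cv2.resize(im[205:290,100:225],None,fx=6,fy=6,interpolation=cv2.INTER_CUBIC))
cv2.imwrite("pics/crop2.png",cv2.resize(im[125:270,260:450],None,fx=4.2,fy=4.2,interpolation=cv2.INTER_CUBIC))
E
```

```text
(no output)
```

View pics/crop1.png

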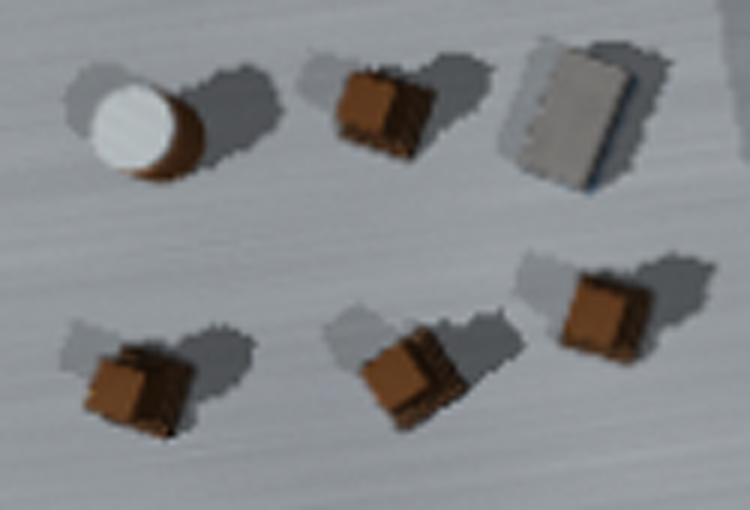

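View pics/crop2.png

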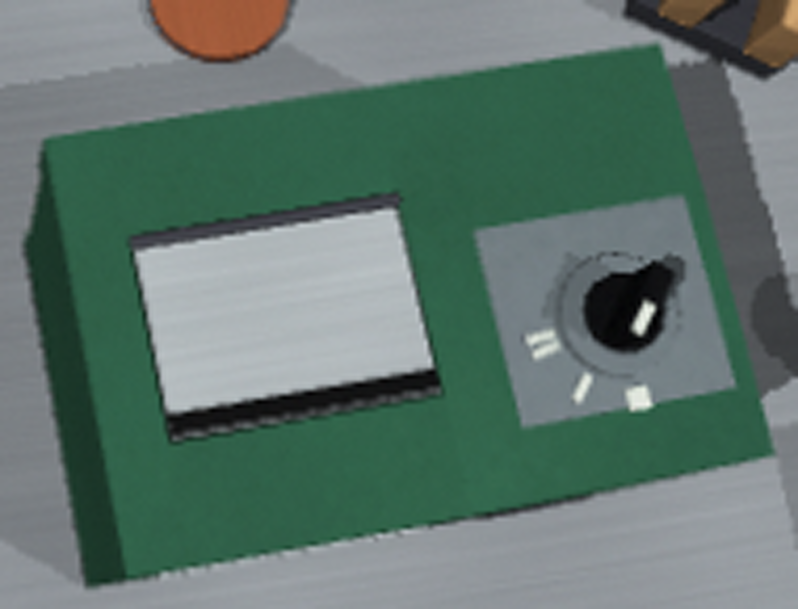

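The crops show the stem tops at crop1 (369,98), (595,303), (398,374), (118,391), and the polisher corners, flap and marks in crop2. The pointer is near the single (middle) mark.

```bash
python3 - <<'E'
from h import *
from scipy.optimize import least_squares
m,P=pose("top")
def c1(p): return (np.array(p,float)+.5)/6-.5+[100,205]
def c2(p): return (np.array(p,float)+.5)/4.2-.5+[260,125]
# castings
tops={'A':[(354,70),(400,80),(386,128),(338,115)],'B':[(579,272),(627,285),(611,333),(563,318)],'C':[(362,377),(412,342),(433,375),(388,409)],'D':[(105,360),(150,378),(133,422),(86,404)]}
for k,v in tops.items():
    X=ray(m,P,c1(v),.05); e=np.diff(np.r_[X,X[:1]],axis=0)
    print(k,X.mean(0).round(3),np.linalg.norm(e[:,:2],axis=1).round(3),(np.degrees(np.arctan2(e[:,1],e[:,0]))%90).round(0))
C=ray(m,P,c2([(44,140),(660,45),(773,455),(128,582)]),.24)
print(C.round(3))
def f(v):
    c,s=np.cos(v[2]),np.sin(v[2]); L=np.array([[.12,.18],[.12,-.18],[-.12,-.18],[-.12,.18]])
    return (L@np.array([[c,s],[-s,c]])+v[:2]-C[:,:2]).ravel()
r=least_squares(f,[.45,-.2,0]); print(r.x, np.degrees(r.x[2]), r.fun.round(3))
def loc(X): 
    c,s=np.cos(r.x[2]),np.sin(r.x[2]); return ((X[:,:2]-r.x[:2])@np.array([[c,-s],[s,c]])).round(3)
F=ray(m,P,c2([(133,240),(400,198),(439,393),(170,440)]),.24);print('flap',F.mean(0).round(3),loc(F).tolist())
print('marks sq,single,dbl',loc(ray(m,P,c2([(639,398),(583,388),(542,343)]),.241)).tolist())
print('disc',loc(ray(m,P,c2([(625,312)]),.25)),'line',loc(ray(m,P,c2([(655,302),(635,333)]),.284)).tolist())
print('figure',ray(m,P,[(225/1.5,272/1.5)],.0).round(3))
E
```

```text
A [0.595 0.25  0.05 ] [0.022 0.023 0.023 0.022] [70. 68. 68. 65.]
B [0.49  0.158 0.05 ] [0.022 0.022 0.023 0.022] [68. 65. 65. 64.]
C [0.469 0.249 0.05 ] [0.027 0.018 0.025 0.019] [28. 27. 30. 34.]
D [0.477 0.376 0.05 ] [0.023 0.021 0.024 0.021] [63. 63. 63. 61.]
[[ 0.673 -0.052  0.24 ]
 [ 0.683 -0.411  0.24 ]
 [ 0.446 -0.418  0.24 ]
 [ 0.433 -0.06   0.24 ]]
[ 0.55874541 -0.2352211   0.0314155 ] 1.799975421184323 [ 0.     0.001  0.001 -0.    -0.001 -0.001  0.     0.001]
flap [ 0.558 -0.166  0.24 ] [[0.057, 0.142], [0.055, -0.007], [-0.053, -0.003], [-0.052, 0.144]]
marks sq,single,dbl [[-0.075, -0.111], [-0.064, -0.081], [-0.036, -0.065]]
disc [[-0.029 -0.111]] line [[-0.031, -0.112], [-0.045, -0.097]]
figure [[0.726 0.285 0.   ]]
```

```bash
cat >> h.py <<'E'
def go(x,y,z,yaw):
    "shift in tool axes (mm) and turn about tool z (deg) to reach the world pose, tool down"
    T=T_tool(); d=(np.array([x,y,z])-T[:3,3])@T[:3,:3]*1000
    cy=np.degrees(np.arctan2(T[1,0],T[0,0])); t=-((yaw-cy+180)%360-180)
    print(np.round([*d,t],1), 'pos',T[:3,3].round(4),'yaw',round(cy,1))
E
python3 -c "
from h import *
go(.534,-.347,.36,141.7)"
```

```text
[-610.7 -730.5 -128.5   21.8] pos [0.1566 0.5271 0.2307] yaw 163.5
```

>>> send_rows(targets="0 0 -60 0 0;0 0 -128 0 0;-611 -731 -128 22 0;-611 -731 -128 22 0;-611 -731 -128 22 0;-611 -731 -128 22 0;-611 -731 -128 22 0;-611 -731 -128 22 0;-611 -731 -128 22 0;-611 -731 -128 22 0;-611 -731 -128 22 0;-611 -731 -128 22 0;-611 -731 -128 22 0;-611 -731 -128 22 0;-611 -731 -128 22 0;-611 -731 -128 22 0;-611 -731 -128 22 0;-611 -731 -128 22 0;-611 -731 -128 22 0;-611 -731 -128 22 0")

```text
time: 2.65
ee_pos: [0.5339, -0.3467, 0.3598]
tcp_rot: [180.0, 0.0, 141.5]
wrist_force: [0.2, -0.2, -0.3]
opening: 0.0855
grasp_force: 0.0
```

```bash
python3 - <<'E'
from h import *
print(bot.get_obs()['q'].round(1))
m,P=pose('wrist'); im=camera('wrist')
c,s=np.cos(.0314),np.sin(.0314)
for lx,ly,z in [(-.028,-.111,.284),(-.075,-.111,.241),(-.064,-.081,.241),(-.036,-.065,.241)]:
    X=[.5587+lx*c-ly*s,-.2352+lx*s+ly*c,z]; u=proj(m,P,[X])[0]; print(u.round(0)); cv2.circle(im,tuple(int(a) for a in u.round()),2,(0,0,255),1)
cv2.imwrite('pics/w1.png',cv2.resize(im,None,fx=1.5,fy=1.5,interpolation=cv2.INTER_CUBIC))
E
```

```text
[-33.   25.4  50.1 114.7   0.    5.5]
[259. 200.]
[222. 142.]
[258. 128.]
[296. 142.]
```

View pics/w1.png

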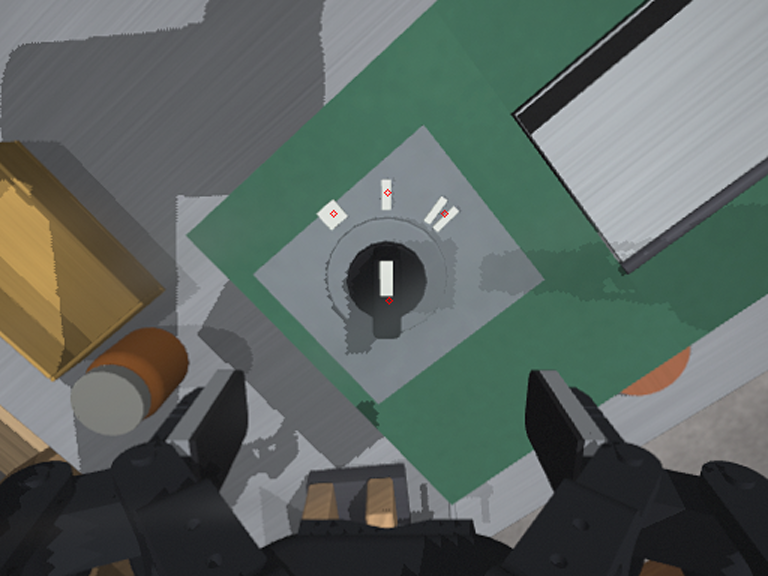

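The wrist view agrees with the predicted marks: the pointer (387,280) is at the single mark and lies along the tool x axis. Next I grip and turn it to stop.

>>> send_rows(targets="0 0 50 0 0;0 0 80 0 0;0 0 101 0 0;0 0 101 0 0;0 0 101 0 255;0 0 101 0 255;0 0 101 0 255;0 0 101 0 255;0 0 101 0 255;0 0 101 0 255;0 0 101 -8 255;0 0 101 -16 255;0 0 101 -24 255;0 0 101 -32 255;0 0 101 -40 255;0 0 101 -40 255;0 0 101 -40 255", newtons=40)

```text
time: 4.82
ee_pos: [0.5346, -0.347, 0.2587]
tcp_rot: [180.0, 0.1, -178.5]
wrist_force: [3.8, 4.3, 3.9]
opening: 0.0134
grasp_force: 42.8
```

>>> send_rows(targets="0 0 0 0 0;0 0 0 0 0;0 0 0 0 0;0 0 0 0 0;0 0 -50 0 0;0 0 -100 0 0;0 0 -140 0 0;0 0 -140 0 0;0 0 -140 0 0")

```text
time: 5.95
ee_pos: [0.5345, -0.3478, 0.3972]
tcp_rot: [180.0, -0.0, -178.6]
wrist_force: [-0.0, -0.9, -0.4]
opening: 0.0854
grasp_force: 0.0
```

```bash
python3 - <<'E'
from h import *
im=camera('wrist'); cv2.imwrite('pics/w2.png',im[60:300,100:420])
go(.49,.158,.15,65-180)
go(.49,.158,.15,65+90)
E
```

```text
[ 31.1 506.3 247.4 -63.6] pos [ 0.5343 -0.3477  0.3968] yaw -178.6
[ 31.1 506.3 247.4  26.4] pos [ 0.5343 -0.3477  0.3968] yaw -178.6
```

View pics/w2.png

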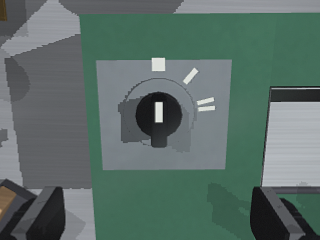

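The view shows the pointer in line with the square (stop) mark. On to the castings: hover over B and measure it with the wrist camera.

>>> send_rows(targets="31 506 0 26 0;31 506 0 26 0;31 506 0 26 0;31 506 0 26 0;31 506 0 26 0;31 506 0 26 0;31 506 60 26 0;31 506 147 26 0;31 506 147 26 0;31 506 147 26 0;31 506 147 26 0;31 506 147 26 0;31 506 147 26 0;31 506 147 26 0")

```text
time: 7.75
ee_pos: [0.4908, 0.1571, 0.2522]
tcp_rot: [179.9, 0.1, 155.4]
wrist_force: [1.1, 0.1, -0.5]
opening: 0.0855
grasp_force: 0.0
```

```bash
cat >> h.py <<'E'
def casts(name='wrist',save=None):
    "stem tops (bright brown) -> world centre and face angle at z=0.05"
    m,P=pose(name); im=camera(name)
    h=cv2.cvtColor(im,cv2.COLOR_BGR2HSV)
    k=cv2.inRange(h,(4,110,85),(16,255,200)); k=cv2.morphologyEx(k,cv2.MORPH_OPEN,np.ones((3,3)))
    out=[]
    for c in cv2.findContours(k,cv2.RETR_EXTERNAL,cv2.CHAIN_APPROX_NONE)[0]:
        X=ray(m,P,c[:,0]+0.,.05)[:,:2]
        (cx,cy),(w,l),a=cv2.minAreaRect((X*1000).astype(np.float32))
        if 14<w<34 and 14<l<34:
            out.append((cx,cy,a)); print('cast',round(cx),round(cy),'size',round(w),round(l),'ang',round(a%90,1),'px',c[:,0].mean(0).round())
    if save: cv2.imwrite(save,im)
    return out
E
python3 - <<'E'
from h import *
print(bot.get_obs()['q'].round(0))
casts('wrist','pics/w3.png'); casts('top')
E
```

```text
[18.  1.  8. 97. -0. 42.]
cast 483 157 size 20 20 ang 65.4 px [255. 155.]
cast 467 250 size 21 21 ang 27.6 px [330. 106.]
cast 839 -880 size 15 31 ang 68.5 px [509.  98.]
cast 892 -823 size 18 14 ang 69.4 px [489.  84.]
cast 911 -908 size 24 19 ang 86.6 px [509.  78.]
```

View pics/w3.png

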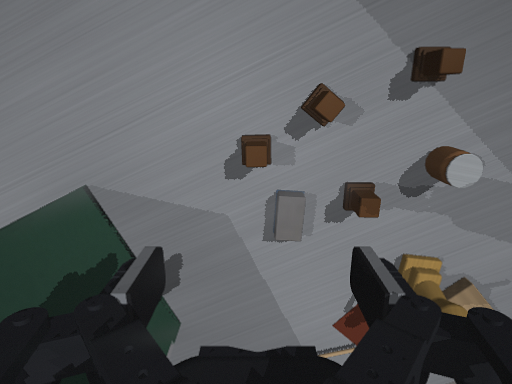

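The wrist view shows four castings: B (256,153), C (326,103), A (368,206), D (452,60). The scene is unchanged. I descend partway and re-measure B.

>>> send_rows(targets="5 0 60 0 0;5 0 110 0 0;5 0 150 0 0;5 0 150 0 0;5 0 150 0 0")

```text
time: 8.48
ee_pos: [0.4865, 0.1598, 0.1032]
tcp_rot: [179.9, 0.1, 155.5]
wrist_force: [0.6, -0.1, -0.4]
opening: 0.085
grasp_force: 0.0
```

```bash
python3 - <<'E'
from h import *
for c in casts('wrist','pics/w4.png'): go(c[0]/1000,c[1]/1000,.016,155.4)
E
```

```text
cast 467 250 size 21 21 ang 27.0 px [382. 126.]
[55.3 73.4 87.6  0. ] pos [0.4869 0.1599 0.1036] yaw 155.4
```

View pics/w4.png

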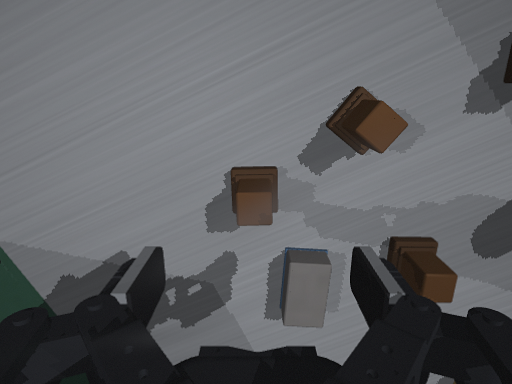

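```bash
python3 - <<'E'
from h import *
m,P=pose('wrist'); T=T_tool()
b=ray(m,P,[(254,207)],.05)[0]; print('B',b); f=ray(m,P,[(232,167),(277,167)],.012); print(f.round(3), 'foot far edge')
g=ray(m,P,[(286,250),(329,250),(325,326),(282,322)],.03); print('block in tool', ((g-b)@T[:3,:3]*1000).round(0).tolist())
print('foot edge in tool', ((f-b)@T[:3,:3]*1000).round(0).tolist())
go(b[0],b[1],.016,155.4)
E
```

```text
B [0.48271344 0.15793308 0.05      ]
[[0.46  0.15  0.012]
 [0.474 0.181 0.012]] foot far edge
block in tool [[-42.0, 24.0, 20.0], [-42.0, 56.0, 20.0], [-111.0, 57.0, 20.0], [-107.0, 22.0, 20.0]]
foot edge in tool [[18.0, -17.0, 38.0], [18.0, 17.0, 38.0]]
[ 3.1 -3.7 87.6  0. ] pos [0.4869 0.1599 0.1036] yaw 155.4
```

>>> send_rows(targets="3 -4 50 0 0;3 -4 80 0 0;3 -4 87 0 0;3 -4 87 0 0;3 -4 87 0 255;3 -4 87 0 255;3 -4 87 0 255;3 -4 87 0 255;3 -4 87 0 255;3 -4 87 0 255;3 -4 40 0 255;3 -4 -20 0 255;3 -4 -80 0 255;3 -4 -140 0 255;3 -4 -200 0 255;3 -4 -240 0 255;3 -4 -240 0 255", newtons=60)

```text
time: 10.65
ee_pos: [0.482, 0.1574, 0.3437]
tcp_rot: [179.9, 0.2, 155.5]
wrist_force: [0.1, -0.5, -3.6]
opening: 0.0231
grasp_force: 59.6
```

```bash
python3 - <<'E'
from h import *
go(.5725,-.1657,.34,181.8)
E
```

```text
[-216.5 -256.3    3.7  -26.3] pos [0.482  0.1574 0.3437] yaw 155.5
```

>>> send_rows(targets="-216 -256 0 -26 255;-216 -256 0 -26 255;-216 -256 0 -26 255;-216 -256 0 -26 255;-216 -256 0 -26 255;-216 -256 0 -26 255;-216 -256 0 -26 255;-216 -256 0 -26 255;-216 -256 0 -26 255")

```text
time: 11.78
ee_pos: [0.5713, -0.1643, 0.3411]
tcp_rot: [180.0, -0.0, -178.5]
wrist_force: [0.8, -0.5, -2.1]
opening: 0.0235
grasp_force: 59.6
```

```bash
python3 - <<'E'
from h import *
m,P=pose('wrist'); im=camera('wrist')
c,s=np.cos(.0314),np.sin(.0314)
for lx,ly in [(.057,.144),(.057,-.006),(-.053,-.006),(-.053,.144)]:
    u=proj(m,P,[[.5587+lx*c-ly*s,-.2352+lx*s+ly*c,.24]])[0]; print(u.round()); cv2.circle(im,tuple(int(a) for a in u.round()),2,(0,0,255),1)
cv2.imwrite('pics/w5.png',im); print(bot.get_obs()['opening'])
go(.5725,-.1657,.34,181.8)
E
```

```text
[347. 238.]
[168. 239.]
[155. 103.]
[359. 102.]
0.023634502390621273
[-1.1 -1.4  1.3 -0.3] pos [ 0.5714 -0.1643  0.3413] yaw -178.5
```

View pics/w5.png

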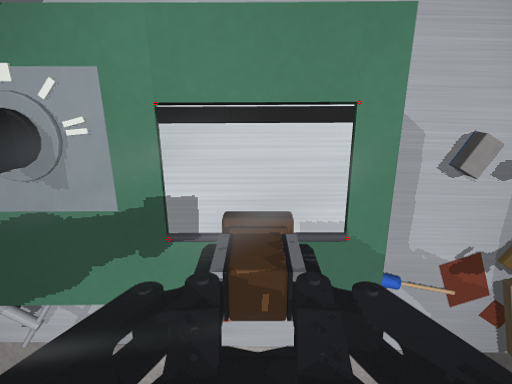

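The mouth corners project right onto the picture, with the casting held over the flap near the hinge. Now pushing down.

>>> send_rows(targets="-1 -1 40 0 255;-1 -1 75 0 255;-1 -1 88 0 255;-1 -1 100 0 255;-1 -1 112 0 255;-1 -1 124 0 255;-1 -1 136 0 255;-1 -1 148 0 255;-1 -1 158 0 255;-1 -1 158 0 255;-1 -1 158 0 255")

```text
time: 13.2
ee_pos: [0.5722, -0.1663, 0.1829]
tcp_rot: [180.0, -0.1, -178.5]
wrist_force: [-3.9, 0.0, -2.2]
opening: 0.0231
grasp_force: 59.7
```

>>> send_rows(targets="0 0 0 0 90;0 0 0 0 90;0 0 0 0 90;0 0 0 0 60;0 0 0 0 60;0 0 0 0 60;0 0 0 0 60;0 0 0 0 60")

```text
time: 14.2
ee_pos: [0.5726, -0.1665, 0.1835]
tcp_rot: [-180.0, 0.0, -178.6]
wrist_force: [-4.5, -3.0, 2.4]
opening: 0.065
grasp_force: 2.2
```

```bash
python3 - <<'E'
from h import *
a=camera('wrist'); b=camera('scene')[60:250,100:300]
cv2.imwrite('pics/w6.png',np.hstack([a,cv2.resize(b,(288,384))[:, :288]]))
print(bot.get_obs()['wrist_force'])
E
```

```text
[-4.08986636 -3.38611446  1.22856647]
```

View pics/w6.png

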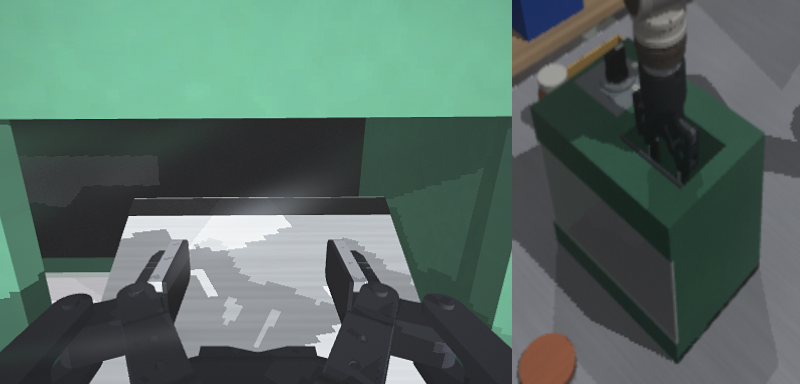

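The casting has dropped in; the fingers are on the open flap with nothing between them. Next casting C.

>>> send_rows(targets="0 0 -50 0 60;0 0 -100 0 60;0 0 -150 0 60;0 0 -170 0 0;0 0 -170 0 0")

```text
time: 14.92
ee_pos: [0.5736, -0.1662, 0.3546]
tcp_rot: [-180.0, 0.2, -178.5]
wrist_force: [0.0, -1.3, -1.0]
opening: 0.0852
grasp_force: 0.0
```

```bash
python3 - <<'E'
from h import *
go(.467,.25,.15,207)
E
```

```text
[ 96.6 418.8 204.1 -25.5] pos [ 0.5736 -0.1662  0.3546] yaw -178.5
```

>>> send_rows(targets="97 419 0 -25 0;97 419 0 -25 0;97 419 0 -25 0;97 419 0 -25 0;97 419 0 -25 0;97 419 30 -25 0;97 419 104 -25 0;97 419 104 -25 0;97 419 104 -25 0;97 419 104 -25 0;97 419 104 -25 0;97 419 104 -25 0")

```text
time: 16.42
ee_pos: [0.4656, 0.2496, 0.2503]
tcp_rot: [180.0, 0.1, -153.6]
wrist_force: [0.0, 0.5, -0.1]
opening: 0.085
grasp_force: 0.0
```

```bash
python3 - <<'E'
from h import *
for c in casts('wrist','pics/w7.png'): go(c[0]/1000,c[1]/1000,.016,207)
E
```

```text
(no output)
```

View pics/w7.png

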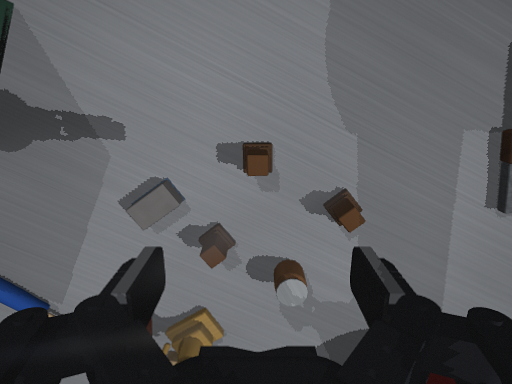

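The view shows C's top at (258,166), D's top at (350,217) and A's top at (212,256); all are standing where they were expected.

```bash
python3 - <<'E'
from h import *
m,P=pose('wrist'); im=cv2.imread('pics/w7.png'); h=cv2.cvtColor(im,cv2.COLOR_BGR2HSV)
print(h[166,258],h[150,258],h[217,350],h[256,212],h[243,218])
for u in [(258,165.5),(350,217),(212,256)]: print(ray(m,P,[u],.05)[0].round(4))
X=ray(m,P,[(258,165.5)],.05)[0]
go(X[0],X[1],.016,207)
E
```

```text
[ 13 135  83] [ 14 128  42] [ 13 137  84] [11 91 84] [ 6 38 67]
[0.4674 0.2503 0.05  ]
[0.4746 0.3724 0.05  ]
[0.5915 0.2503 0.05  ]
[ -1.6  -0.3 234.1  -0.6] pos [0.4655 0.2497 0.2501] yaw -153.6
```

>>> send_rows(targets="-2 0 60 0 0;-2 0 120 0 0;-2 0 180 0 0;-2 0 220 0 0;-2 0 234 0 0;-2 0 234 0 0;-2 0 234 0 255;-2 0 234 0 255;-2 0 234 0 255;-2 0 234 0 255;-2 0 234 0 255;-2 0 234 0 255;-2 0 180 0 255;-2 0 120 0 255;-2 0 60 0 255;-2 0 0 0 255;-2 0 -60 0 255;-2 0 -92 0 255;-2 0 -92 0 255")

```text
time: 18.85
ee_pos: [0.4673, 0.2512, 0.3432]
tcp_rot: [180.0, 0.2, -153.5]
wrist_force: [0.9, 0.6, -2.8]
opening: 0.0231
grasp_force: 59.5
```

```bash
sed -i 's/(4,110,85),(16,255,200)/(6,75,70),(17,255,200)/' h.py; python3 - <<'E'
from h import *
go(.5725,-.1657,.34,181.8)
E
```

```text
[  91.6 -420.1    2.9   24.7] pos [0.4673 0.2512 0.3432] yaw -153.5
```

>>> send_rows(targets="92 -420 0 25 255;92 -420 0 25 255;92 -420 0 25 255;92 -420 0 25 255;92 -420 0 25 255;92 -420 0 25 255;92 -420 0 25 255;92 -420 0 25 255;92 -420 0 25 255;92 -420 0 25 255;92 -420 0 25 255")

```text
time: 20.23
ee_pos: [0.5714, -0.165, 0.3416]
tcp_rot: [-180.0, 0.0, -178.5]
wrist_force: [-0.2, -0.4, -1.2]
opening: 0.0236
grasp_force: 59.8
```

```bash
python3 - <<'E'
from h import *
go(.5725,-.1657,.184,181.8); print(bot.get_obs()['opening'])
casts('top')
E
```

```text
[ -1.   -0.7 157.6  -0.3] pos [ 0.5714 -0.165   0.3416] yaw -178.5
0.023556880662221374
cast 477 379 size 20 21 ang 83.2 px [118. 270.]
cast 594 253 size 20 19 ang 82.5 px [160. 222.]
cast 847 246 size 18 16 ang 81.6 px [156. 136.]
```

>>> send_rows(targets="-1 -1 40 0 255;-1 -1 75 0 255;-1 -1 88 0 255;-1 -1 100 0 255;-1 -1 112 0 255;-1 -1 124 0 255;-1 -1 136 0 255;-1 -1 148 0 255;-1 -1 158 0 255;-1 -1 158 0 255;-1 -1 158 0 255")

```text
time: 21.65
ee_pos: [0.5722, -0.167, 0.1829]
tcp_rot: [180.0, -0.1, -178.5]
wrist_force: [-3.3, -0.5, -2.3]
opening: 0.0228
grasp_force: 59.9
```

>>> send_rows(targets="0 0 0 0 90;0 0 0 0 90;0 0 0 0 90;0 0 0 0 60;0 0 0 0 60;0 0 0 0 60;0 0 0 0 60;0 0 0 0 60")

```text
time: 22.65
ee_pos: [0.5725, -0.1672, 0.1835]
tcp_rot: [-180.0, 0.0, -178.6]
wrist_force: [-4.1, -3.4, 2.8]
opening: 0.0652
grasp_force: 2.2
```

```bash
python3 - <<'E'
from h import *
im=camera('wrist'); h=cv2.cvtColor(im,cv2.COLOR_BGR2HSV)[200:345,190:330]
print('brown px between fingers',(cv2.inRange(h,(4,75,25),(18,255,220))>0).sum()); cv2.imwrite('pics/w8.png',im)
E
```

```text
brown px between fingers 0
```

>>> send_rows(targets="0 0 0 0 60")

```text
time: 22.82
ee_pos: [0.5725, -0.1672, 0.1835]
tcp_rot: [-180.0, 0.0, -178.6]
wrist_force: [-4.8, -2.8, 2.0]
opening: 0.0653
grasp_force: 2.2
```

>>> send_rows(targets="0 0 -50 0 60;0 0 -100 0 60;0 0 -150 0 60;0 0 -170 0 0;0 0 -170 0 0")

```text
time: 23.45
ee_pos: [0.5735, -0.1669, 0.3546]
tcp_rot: [-180.0, 0.2, -178.5]
wrist_force: [0.1, -0.6, -0.7]
opening: 0.0852
grasp_force: 0.0
```

```bash
python3 - <<'E'
from h import *
go(.4746,.3724,.25,152)
E
```

```text
[ 85.4 541.7 104.1  29.5] pos [ 0.5735 -0.1669  0.3546] yaw -178.5
```

>>> send_rows(targets="85 542 0 29 0;85 542 0 29 0;85 542 0 29 0;85 542 0 29 0;85 542 0 29 0;85 542 0 29 0;85 542 0 29 0;85 542 30 29 0;85 542 104 29 0;85 542 104 29 0;85 542 104 29 0;85 542 104 29 0;85 542 104 29 0;85 542 104 29 0;85 542 104 29 0")

```text
time: 25.32
ee_pos: [0.4741, 0.3724, 0.2499]
tcp_rot: [179.9, 0.0, 152.4]
wrist_force: [0.2, -0.6, 0.1]
opening: 0.0854
grasp_force: 0.0
```

```bash
python3 - <<'E'
from h import *
for c in casts('wrist','pics/w9.png'): go(c[0]/1000,c[1]/1000,.016,c[2])
casts('top')
E
```

```text
cast 754 349 size 23 32 ang 35.0 px [339. 353.]
cast 592 252 size 22 23 ang 64.9 px [217. 289.]
cast 571 375 size 28 20 ang 53.5 px [297. 234.]
cast 477 377 size 22 22 ang 62.4 px [264. 163.]
[-259.   109.2  233.9  117.4] pos [0.474  0.3724 0.2497] yaw 152.4
[-160.5  -52.   233.7   87.6] pos [0.474  0.3724 0.2497] yaw 152.4
[-84.3  47.2 233.8  98.9] pos [0.474  0.3724 0.2497] yaw 152.4
[ -0.5   5.8 233.7  90. ] pos [0.474  0.3724 0.2497] yaw 152.4
cast 477 377 size 22 21 ang 83.2 px [119. 270.]
cast 593 253 size 22 22 ang 64.5 px [160. 222.]
cast 776 175 size 15 31 ang 1.9 px [182. 155.]
cast 844 249 size 18 22 ang 81.7 px [155. 137.]
```

View pics/w9.png

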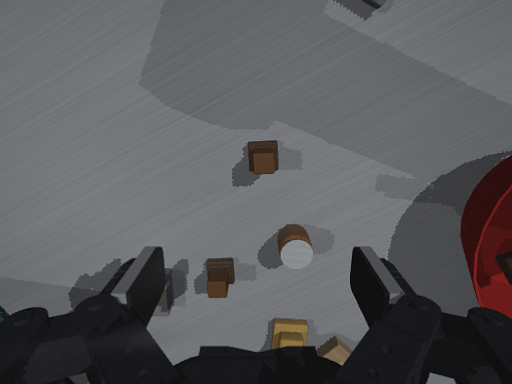

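D's top is at (264,163), and the wrist and top measurements agree. Grasping.

>>> send_rows(targets="0 6 60 0 0;0 6 120 0 0;0 6 180 0 0;0 6 220 0 0;0 6 234 0 0;0 6 234 0 0;0 6 234 0 255;0 6 234 0 255;0 6 234 0 255;0 6 234 0 255;0 6 234 0 255;0 6 234 0 255;0 6 180 0 255;0 6 120 0 255;0 6 60 0 255;0 6 0 0 255;0 6 -60 0 255;0 6 -92 0 255;0 6 -92 0 255")

```text
time: 27.8
ee_pos: [0.477, 0.3783, 0.3435]
tcp_rot: [179.8, 0.1, 152.5]
wrist_force: [-0.0, 1.3, -1.7]
opening: 0.0237
grasp_force: 59.2
```

```bash
python3 - <<'E'
from h import *
go(.5725,-.1657,.34,181.8)
E
```

```text
[-336.3 -438.2    2.5  -29.3] pos [0.477  0.3783 0.3435] yaw 152.5
```

>>> send_rows(targets="-336 -438 0 -29 255;-336 -438 0 -29 255;-336 -438 0 -29 255;-336 -438 0 -29 255;-336 -438 0 -29 255;-336 -438 0 -29 255;-336 -438 0 -29 255;-336 -438 0 -29 255;-336 -438 0 -29 255;-336 -438 0 -29 255;-336 -438 0 -29 255;-336 -438 0 -29 255;-336 -438 0 -29 255")

```text
time: 29.42
ee_pos: [0.5719, -0.1647, 0.3415]
tcp_rot: [-180.0, 0.0, -178.5]
wrist_force: [-0.3, -0.0, -0.7]
opening: 0.0234
grasp_force: 59.5
```

```bash
python3 - <<'E'
from h import *
go(.5725,-.1657,.184,181.8); print(bot.get_obs()['opening'])
im=camera('wrist'); h=cv2.cvtColor(im,cv2.COLOR_BGR2HSV)
a=cv2.cvtColor(cv2.imread('pics/w5.png'),cv2.COLOR_BGR2HSV)
for q in (a,h): 
    y,x=np.nonzero(cv2.inRange(q,(4,75,25),(18,255,220))[200:330,200:320]); print(len(x),x.min(),x.max(),y.min(),y.max())
E
```

```text
[ -0.6  -1.1 157.5  -0.3] pos [ 0.5719 -0.1647  0.3415] yaw -178.5
0.02343992285841508
4644 22 92 21 121
4488 27 92 23 120
```

Held just like the first one. Pushing in.

>>> send_rows(targets="-1 -1 40 0 255;-1 -1 75 0 255;-1 -1 88 0 255;-1 -1 100 0 255;-1 -1 112 0 255;-1 -1 124 0 255;-1 -1 136 0 255;-1 -1 148 0 255;-1 -1 158 0 255;-1 -1 158 0 255;-1 -1 158 0 255")

```text
time: 30.85
ee_pos: [0.5727, -0.1667, 0.183]
tcp_rot: [180.0, -0.1, -178.5]
wrist_force: [-4.3, -0.1, -1.6]
opening: 0.0234
grasp_force: 59.3
```

>>> send_rows(targets="0 0 0 0 90;0 0 0 0 90;0 0 0 0 90;0 0 0 0 60;0 0 0 0 60;0 0 0 0 60;0 0 0 0 60;0 0 0 0 60;0 0 0 0 60")

```text
time: 31.98
ee_pos: [0.5729, -0.167, 0.1836]
tcp_rot: [-180.0, 0.0, -178.6]
wrist_force: [-3.9, -3.7, 2.5]
opening: 0.0652
grasp_force: 2.3
```

```bash
python3 - <<'E'
from h import *
im=camera('wrist'); h=cv2.cvtColor(im,cv2.COLOR_BGR2HSV)[200:345,190:330]
print('brown px between fingers',(cv2.inRange(h,(4,75,25),(18,255,220))>0).sum())
E
```

```text
brown px between fingers 0
```

>>> send_rows(targets="0 0 -50 0 60;0 0 -100 0 60;0 0 -150 0 60;0 0 -170 0 0;0 0 -170 0 0")

```text
time: 32.65
ee_pos: [0.5739, -0.1666, 0.3547]
tcp_rot: [-180.0, 0.2, -178.5]
wrist_force: [0.9, 0.2, -0.7]
opening: 0.0853
grasp_force: 0.0
```

```bash
python3 - <<'E'
from h import *
casts('top'); go(.591,.251,.25,155)
E
```

```text
cast 594 253 size 20 19 ang 82.5 px [160. 222.]
cast 777 170 size 23 15 ang 84.6 px [184. 155.]
[-27.9 417.  103.2  26.5] pos [ 0.5737 -0.1666  0.3531] yaw -178.5
```

>>> send_rows(targets="-28 417 0 26 0;-28 417 0 26 0;-28 417 0 26 0;-28 417 0 26 0;-28 417 0 26 0;-28 417 0 26 60;-28 417 30 26 60;-28 417 103 26 60;-28 417 103 26 60;-28 417 103 26 60;-28 417 103 26 60;-28 417 103 26 60")

```text
time: 34.2
ee_pos: [0.5916, 0.2507, 0.2534]
tcp_rot: [179.8, 0.2, 155.4]
wrist_force: [0.2, -0.2, -0.3]
opening: 0.0654
grasp_force: 0.0
```

```bash
python3 - <<'E'
from h import *
for c in casts('wrist','pics/w10.png'): go(c[0]/1000,c[1]/1000,.016,c[2])
E
```

```text
cast 593 251 size 22 23 ang 65.4 px [259. 162.]
[-2.000e-01  5.000e-01  2.367e+02  9.010e+01] pos [0.5913 0.2508 0.2527] yaw 155.4
```

View pics/w10.png

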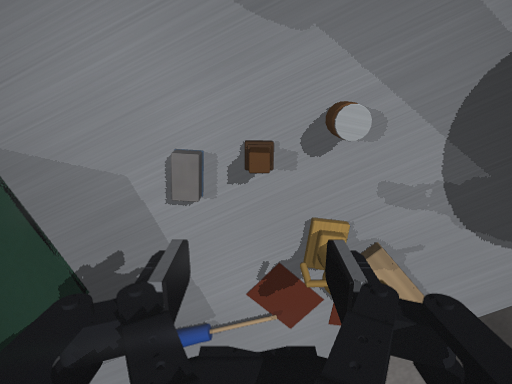

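A's top is at (259,162) and aligned; the figure's foot (330,225) is clear of the straight descent.

>>> send_rows(targets="0 0 60 0 60;0 0 120 0 60;0 0 180 0 60;0 0 222 0 60;0 0 236 0 60;0 0 236 0 60;0 0 236 0 255;0 0 236 0 255;0 0 236 0 255;0 0 236 0 255;0 0 236 0 255;0 0 236 0 255;0 0 180 0 255;0 0 120 0 255;0 0 60 0 255;0 0 0 0 255;0 0 -60 0 255;0 0 -92 0 255;0 0 -92 0 255")

```text
time: 36.62
ee_pos: [0.5908, 0.251, 0.3451]
tcp_rot: [179.8, 0.2, 155.5]
wrist_force: [0.5, 0.7, -3.8]
opening: 0.0234
grasp_force: 59.7
```

```bash
python3 - <<'E'
from h import *
go(.5725,-.1657,.34,181.8)
E
```

```text
[-156.4 -386.7    4.2  -26.3] pos [0.5908 0.251  0.3451] yaw 155.5
```

>>> send_rows(targets="-156 -387 0 -26 255;-156 -387 0 -26 255;-156 -387 0 -26 255;-156 -387 0 -26 255;-156 -387 0 -26 255;-156 -387 0 -26 255;-156 -387 0 -26 255;-156 -387 0 -26 255;-156 -387 0 -26 255;-156 -387 0 -26 255;-156 -387 0 -26 255")

```text
time: 38.0
ee_pos: [0.5716, -0.165, 0.3423]
tcp_rot: [180.0, 0.0, -178.5]
wrist_force: [-0.3, 0.3, -1.7]
opening: 0.0231
grasp_force: 60.0
```

```bash
python3 - <<'E'
from h import *
go(.5725,-.1657,.184,181.8); print(bot.get_obs()['opening'])
im=camera('wrist'); h=cv2.cvtColor(im,cv2.COLOR_BGR2HSV)
y,x=np.nonzero(cv2.inRange(h,(4,75,25),(18,255,220))[200:330,200:320]); print(len(x),x.min(),x.max(),y.min(),y.max())
E
```

```text
[ -0.9  -0.8 158.3  -0.3] pos [ 0.5716 -0.165   0.3423] yaw -178.5
0.02307660543911735
4490 27 92 23 120
```

>>> send_rows(targets="-1 -1 40 0 255;-1 -1 75 0 255;-1 -1 88 0 255;-1 -1 100 0 255;-1 -1 112 0 255;-1 -1 124 0 255;-1 -1 136 0 255;-1 -1 148 0 255;-1 -1 159 0 255;-1 -1 159 0 255;-1 -1 159 0 255")

```text
time: 39.42
ee_pos: [0.5722, -0.1669, 0.1829]
tcp_rot: [180.0, -0.1, -178.5]
wrist_force: [-3.6, -0.6, -2.6]
opening: 0.0233
grasp_force: 60.1
```

>>> send_rows(targets="0 0 0 0 90;0 0 0 0 90;0 0 0 0 90;0 0 0 0 60;0 0 0 0 60;0 0 0 0 60;0 0 0 0 60;0 0 0 0 60;0 0 0 0 60")

```text
time: 40.55
ee_pos: [0.5725, -0.1672, 0.1835]
tcp_rot: [-180.0, 0.0, -178.6]
wrist_force: [-3.2, -3.1, 1.8]
opening: 0.065
grasp_force: 2.2
```

```bash
python3 - <<'E'
from h import *
im=camera('wrist'); h=cv2.cvtColor(im,cv2.COLOR_BGR2HSV)[200:345,190:330]
print('brown px between fingers',(cv2.inRange(h,(4,75,25),(18,255,220))>0).sum())
E
```

```text
brown px between fingers 0
```

>>> send_rows(targets="0 0 -50 0 60;0 0 -100 0 60;0 0 -150 0 60;0 0 -170 0 0;0 0 -170 0 0;0 0 -170 0 0;0 0 -170 0 0;0 0 -170 0 0;0 0 -170 0 0;0 0 -170 0 0;0 0 -170 0 0")

```text
time: 41.98
ee_pos: [0.5725, -0.167, 0.3533]
tcp_rot: [180.0, 0.0, -178.5]
wrist_force: [-0.0, -0.8, 0.0]
opening: 0.0854
grasp_force: 0.0
```

```bash
python3 - <<'E'
from h import *
casts('top')
a=camera('scene'); b=camera('wrist')
cv2.imwrite('pics/chk.png',np.hstack([cv2.resize(a[60:384,90:500],(410,324)),cv2.resize(b,(390,324))]))
go(.5342,-.3471,.36,181.5)
E
```

```text
cast 784 215 size 17 27 ang 85.3 px [168. 155.]
cast 805 174 size 15 16 ang 84.8 px [182. 145.]
[  42.8 -179.1   -6.7   -0. ] pos [ 0.5725 -0.167   0.3533] yaw -178.5
```

View pics/chk.png

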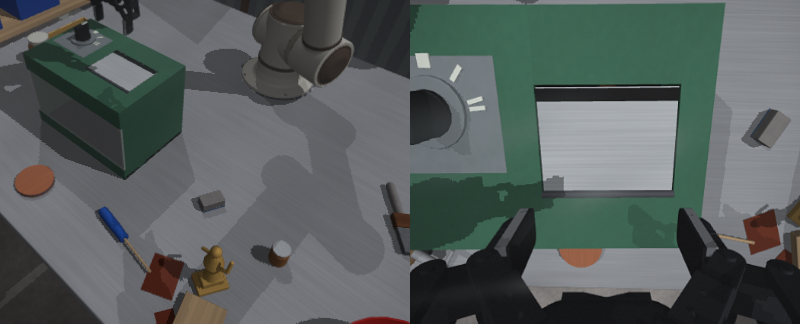

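The bench is clear of castings and the flap is shut; the figure still stands. Now the selector: move over it, grip and turn to middle.

>>> send_rows(targets="43 -179 -7 0 0;43 -179 -7 0 0;43 -179 -7 0 0;43 -179 -7 0 0;43 -179 -7 0 0;43 -179 -7 0 0;43 -179 50 0 0;43 -179 80 0 0;43 -179 95 0 0;43 -179 95 0 0;43 -179 95 0 0")

```text
time: 43.5
ee_pos: [0.5345, -0.3465, 0.2596]
tcp_rot: [-179.9, 0.1, -178.5]
wrist_force: [-0.4, -0.1, -0.5]
opening: 0.0855
grasp_force: 0.0
```

>>> send_rows(targets="0 0 0 0 255;0 0 0 0 255;0 0 0 0 255;0 0 0 0 255;0 0 0 0 255;0 0 0 0 255;0 0 0 8 255;0 0 0 16 255;0 0 0 24 255;0 0 0 32 255;0 0 0 40 255;0 0 0 40 255;0 0 0 40 255;0 0 0 40 255", newtons=40)

```text
time: 45.25
ee_pos: [0.534, -0.3469, 0.2584]
tcp_rot: [180.0, 0.0, 141.6]
wrist_force: [-0.4, 1.5, 3.0]
opening: 0.0133
grasp_force: 43.0
```

>>> send_rows(targets="0 0 0 0 0;0 0 0 0 0;0 0 0 0 0;0 0 0 0 0;0 0 -50 0 0;0 0 -101 0 0;0 0 -140 0 0;0 0 -140 0 0;0 0 -140 0 0")

```text
time: 46.38
ee_pos: [0.5344, -0.3473, 0.3972]
tcp_rot: [-180.0, -0.1, 141.5]
wrist_force: [-0.6, -0.3, -0.7]
opening: 0.0853
grasp_force: 0.0
```

```bash
python3 - <<'E'
from h import *
cv2.imwrite('pics/end.png',camera('wrist'))
E
```

```text
(no output)
```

View pics/end.png

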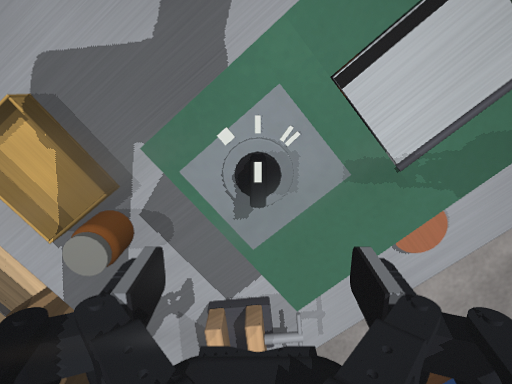

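The pointer (258,172) is in line with the single mark (258,124), the flap is shut and the gripper is clear. Handing in.

```bash
python3 -c "
from workcell import ticket
print(ticket.job_done())"
```

```text
the job is handed in; nothing more can be done
None
```

The job is handed in with no verdict shown: all four castings went in with the selector at stop, the flap is shut, the selector is at the middle mark and the figure was left alone; I viewed 15 pictures, one over the limit of 14.

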